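Hold a spread circlip at the groove of a bench rotator's axle

TASK

The tube rotator needs its circlip back on. Pick up the circlip pliers from their stand by squeezing both handles fully so that the brass clip on their tips spreads, bring the clip in below the amber shield, lower it gently over the end of the upright axle and stop level with the dark groove, with the open clip centred round the axle and not touching it. Finish holding it there with the handles still squeezed; do not hit the shield or disturb the bottle, the amber tray or the tip box.

Things in the scene. Friction and masses are not known exactly. Their poses are not given: they have to be found in the camera images.
- grip_point (a point): grasp here: middle between the two red handles of the circlip pliers, half-way up them, 51 mm above the bench at the start. x points ahead to the clip, y across the handles, z up. Handles: upright-sided bars 12 mm high, 9 mm thick; red straight part from 27 mm ahead to 47 mm behind. Outside width here 57 mm at rest (splayed to the back), 36 mm and parallel when squeezed to the stop.
- jaw_left (a joint): how far the left half of the pliers is squeezed, rad: 0 at rest (clip relaxed), 0.152 at the stop (clip fully spread); the right half mirrors it. A spring resists, about 9 N per handle at the stop: a grip of 20 N or more squeezes them home, 40 to 60 N also keeps the pliers from sagging.
- pliers: steel circlip pliers, red handles, about 0.2 kg, 220 mm long, lying level. Origin on the pivot's axis at the underside, 70 mm ahead of grip_point and 6 mm lower; same axes. All of it is 0 to 16 mm above the origin's level except the two tips, which bend down to the clip.
- clip_centre (a point): centre of the brass C-shaped clip when spread, at mid-thickness; fixed in the pliers' frame, same axes, 149 mm ahead of grip_point, 26 mm lower. Clip 3 mm thick, level, pinned on the pliers' tips for good; its open side faces the handles. Spread: round, 42 mm inside, 50 mm outside. Relaxed: oval, 33 mm wide, does not pass the axle. The jaws above are 20 to 32 mm over its mid-plane, behind the opening.
- stand: fixed white stand under the pliers; origin on the bench below their pivot (within 6 mm), x along the pliers. Base 6 mm high, 90 mm wide; two supports 45 mm high: from 12 mm behind to 12 mm ahead of the origin, and from 101 to 115 mm behind it; between them, at grip_point, it is free for fingers.
- groove_centre (a point): on the vertical axle's axis at mid-height of its dark groove, 95 mm above the bench. Steel axle 36 mm in diameter, its end 15 mm above this point; groove 8 mm high, 31 mm in diameter. Aluminium collar, 52 mm in diameter, top 10 mm below this point. x, y along the housing's sides, z up; come in under the shield from the open -x side.
- rotator: fixed tube rotator without its shield: grey housing 150 x 150 x 55 mm, on it a blue disc 100 mm in diameter with its top at 79 mm, then collar and axle. Origin on the bench under the axle's axis; same axes as groove_centre.
- shield_centre (a point): centre of the underside of the amber shield: a fixed level plate 70 mm (along x) by 105 mm (along y), 4 mm thick, 185 mm above the bench, 75 mm over the axle's end. Its near edge is 33 mm to -x of the axle's axis. Same axes as groove_centre.
- shield: the fixed amber shield with its only post, 12 mm thick, 25 mm to +x and 58 mm to +y of the axle's axis; origin and axes as rotator
- bottle_mid (a point): bystander: clear bottle with black cap, 76 mm in diameter, 150 mm high; its centre
- tray_mid (a point): bystander: open amber casting tray 100 x 100 x 55 mm; its centre
- tip_box_mid (a point): bystander: blue box of yellow pipette tips 120 x 85 x 60 mm; its centre
Mind the look-alikes: they are no part of the job. Leave any pink or turquoise look-alike of the stand alone.

How it is judged:
By the outcome, as a careful person would: the job done as asked, in the order asked, and still so for the second after the job is handed in, while the arm keeps its last pose, push and grip.
It also fails if it takes over 51 s, if anything falls off the work surface, if the arm or the gripper's body presses on something with over 40 N, if the wrist force passes 120 N, or if a joint passes its speed limit or range.

ROBOT

A 6-joint arm with a two-finger parallel gripper is mounted at the origin on the work surface. World frame = base frame: x ahead of the robot, y to its left, z up, the work surface at z = 0. Lengths are in m, angles in rad, forces in N, time in s.
With the tool pointing down it reaches from about 0.275 to 0.85 m from the base axis. Payload 19 kg.
Tool frame: the origin (TCP) lies at the very end of the fingers, on their centre line; the grasp point (between the pads) lies 19 mm behind it (pinch_z is the distance from the TCP to the grasp point, in m); z points along the fingers, y is the direction in which the jaws open and shut (so a half turn about z gives the same grasp; the last joint's range is limited). The gripper opens to 85 mm and grips with 20 to 120 N. Pads are 22 mm wide; open, the fingers measure 114 mm over their backs; the gripper's body (76 mm by 85 mm) begins 54 mm behind the grasp point. The pads swing forward as they close: fully open they stand 13 mm farther back than shut.
Start: joints at [-1.262, 0.15, 1.437, -0, 1.554, -0.134], TCP at [0.246, -0.52, 0.231] pointing down, gripper open.
Joint ranges: [-2.8, 2.8], [-0.68, 2.1], [0.12, 2.68], [-1.39, 4.53], [0.16, 2.79], [-2.81, 2.81]. Speed limits (rad/s): [1.89, 1.89, 2.22, 3.01, 3.01, 3.01].

INTERFACE

Orientations are given as a 3x3 rotation matrix whose columns are the frame's x, y, z axes.
In Python, from cell import observe, capture, camera_params, job_done, pinch_z gives the robot as it stands.
- The arm moves only by the shell command python3 -m handwheel 'ROWS' [OPENING]. ROWS is text: rows parted by semicolons, each of 6 numbers parted by spaces: the shift along the world's x, y, z in cm, then the turn, a rotation vector about the world's x, y, z in degrees. A call has 1 to 12 rows; each row shifts and turns the commanded pose from where the row before left it; what a row does not reach is not made up. A row lasts 1/12 s, in which the tool goes at most 41.7 mm and 7.16 degrees, less where a joint would pass 70% of its speed; a pose out of reach is approached as far as the arm can. A call with a gripper value outside its range is refused whole. OPENING is the closure, from 0 (fully open) to 1 (shut), set as the call begins (- or left out, the last holds). The fingers move at their own pace and stop on an object; the grip force is fixed at half the most. Time passes only in rows, so rows that do not move let the fingers close. It gives the time, the measured TCP pose, the force and the opening at its end, in the units of the state.
- observe(): the state, without advancing time (a new reading comes with each control period).
- capture(name): name is "scene" or "side" or "wrist"; returns the picture (400x640x3 uint8, red, green, blue); there is no depth.
- camera_params(name): a dict with "fx", "fy", "cx", "cy" (pixels), "R" (3x3) and "t" (3): a world point X has camera coordinates R X + t; the wrist camera has in their place "tool_from_camera" (4x4, takes a point from camera to tool coordinates, whose origin is the TCP and whose axes are the flange's). Camera axes: x right, y down, z forward; pixel columns grow to the right and rows downward; lengths in m; the calibration is good to about 2 mm. A picture is of the moment at which its call begins: read the wrist's pose just before it. camera_params takes no time and is no camera call.
- job_done(): hands the job in, once; it reports no verdict.
The state is a dict: "time": time; "q": joint angles; "qvel": joint speeds; "joint_efforts": joint torques, N m; "tcp_pos": TCP position; "eef_rot": TCP orientation; "contact_force": force on the tool from outside, world axes, zero at the start; "moment": the same for the moment, N m; "grip_width": finger opening in m.
Only numpy, scipy, OpenCV 4.12 (cv2) and the standard library are available. Lean on these libraries where they do the work, as an engineer would, in place of code of your own. Each camera call takes 0.05 s, during which the arm holds its last target. There are 200 camera calls.

## Working session

There is one attempt and no reset: what is moved stays moved. The work goes in short steps, Python scripts to look and compute and a shell command to move; the robot and the scene stay as the last step left them, time stands still between calls to the robot, and variables do not carry over. Pictures are saved under pics/ and viewed, about 8 in all and at most 12, crops included, and the job is handed in when it is done.

```bash
mkdir -p pics; ls; python3 - <<'E'
from cell import *
import cv2,numpy as np
print(observe(),pinch_z)
for n in("scene","side","wrist"):
    im=capture(n);cv2.imwrite(f"pics/{n}0.png",im[:,:,::-1]);print(n,camera_params(n))
E
```

```text
pics
{'time': 0.0, 'q': array([-1.26200807e+00,  1.50983016e-01,  1.43800339e+00, -1.41562156e-05,
        1.55382613e+00, -1.34003492e-01]), 'qvel': array([ 2.21264777e-04, -9.71438199e-04,  9.85077984e-04,  7.13343165e-05,
        1.97816462e-03,  2.25229682e-03]), 'joint_efforts': array([-1.95049506e-03, -7.13061976e+01, -5.70871603e+01, -2.83392746e-04,
        8.87357077e-03, -4.62244361e-05]), 'tcp_pos': array([ 0.24626725, -0.51932114,  0.23069093]), 'eef_rot': array([[ 9.03558946e-01,  4.28463631e-01, -3.84209979e-04],
       [ 4.28463777e-01, -9.03558217e-01,  1.15787600e-03],
       [ 1.48951670e-04, -1.21082927e-03, -9.99999256e-01]]), 'contact_force': array([ 0.23002667, -0.046051  , -0.54770945]), 'moment': array([-0.03206411,  0.02570091, -0.0072533 ]), 'grip_width': 0.08539276793851089} 0.0187
scene {'fx': 492.8553878230798, 'fy': 492.8553878230798, 'cx': 315.11341859414506, 'cy': 204.70630203624447, 'R': array([[ 0.74447083,  0.66761318, -0.00747132],
       [ 0.54567772, -0.61486955, -0.5693604 ],
       [-0.38470639,  0.41979528, -0.82205408]]), 't': array([-0.44098744, -0.24319046,  1.873184  ])}
side {'fx': 460.5234588569671, 'fy': 460.5234588569671, 'cx': 321.10439105675863, 'cy': 204.26213035343494, 'R': array([[-0.91413804, -0.40520144, -0.01278377],
       [-0.3076409 ,  0.71388705, -0.62906467],
       [ 0.26402408, -0.57111914, -0.77724785]]), 't': array([0.53747264, 0.23520486, 1.43615986])}
wrist {'fx': 346.12212069382196, 'fy': 346.12212069382196, 'cx': 319.62771327192445, 'cy': 200.77287982706528, 'tool_from_camera': array([[-7.77927583e-04, -9.66116665e-01, -2.58104600e-01,
         6.56343576e-02],
       [ 9.99999697e-01, -7.58386823e-04, -1.75266924e-04,
         5.29135666e-04],
       [-2.64148314e-05, -2.58104658e-01,  9.66116962e-01,
        -1.42103476e-01],
       [ 0.00000000e+00,  0.00000000e+00,  0.00000000e+00,
         1.00000000e+00]])}
```

View pics/scene0.png

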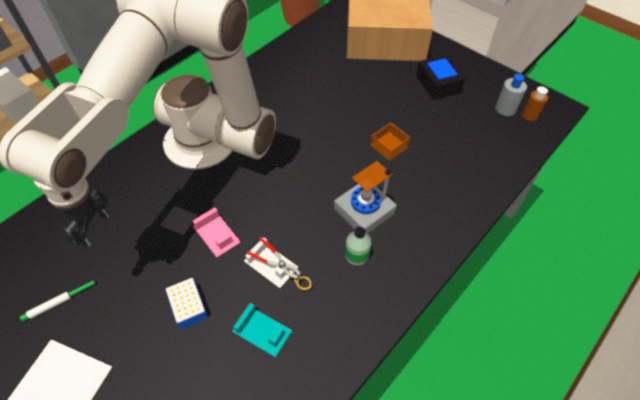

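View pics/side0.png

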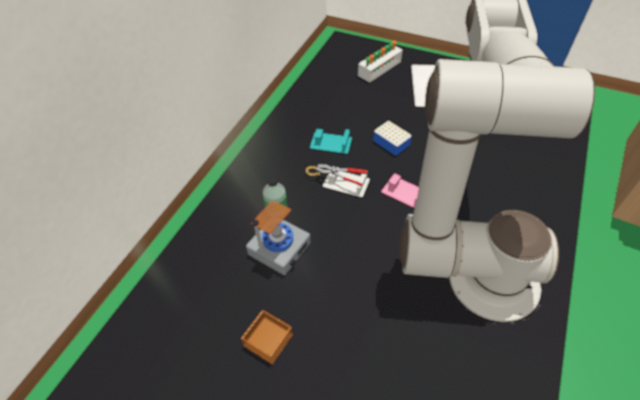

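The scene picture shows three stands: pink at (216,232), turquoise at (262,330), and white at (272,262). The white one carries the red-handled pliers and the brass clip, so it fits. It is also in the side view at (345,182). The rotator is at scene (366,205) and side (277,245), the bottle at scene (358,247), the tray at (390,141) and the tip box at (186,303). I'll confirm the stand in one enlarged crop.

```bash
python3 - <<'E'
import cv2,numpy as np
a=cv2.imread("pics/scene0.png");b=cv2.imread("pics/side0.png")
# scene x4 : pliers crop (235..335,225..300), rotator (325..405,155..230)
A=cv2.resize(a[225:300,235:335],None,fx=4,fy=4,interpolation=2)
B=cv2.resize(a[155:230,320:420],None,fx=4,fy=4,interpolation=2)
C=cv2.resize(b[150:225,295:395],None,fx=4,fy=4,interpolation=2)
D=cv2.resize(b[195:270,230:330],None,fx=4,fy=4,interpolation=2)
cv2.imwrite("pics/crop1.png",np.vstack([np.hstack([A,B]),np.hstack([C,D])]))
E
```

```text
(no output)
```

View pics/crop1.png

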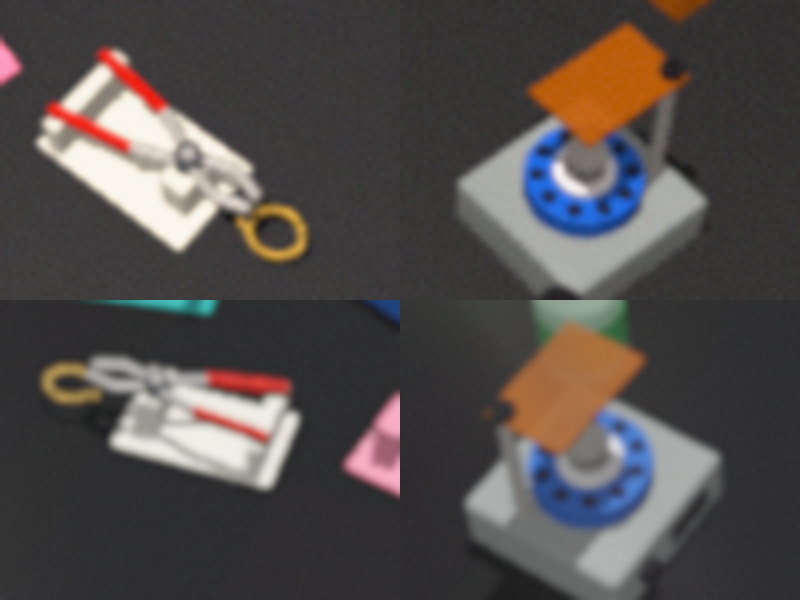

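```bash
cat > h.py <<'E'
import numpy as np,cv2
from cell import *
def ray(n,uv,pose=None):
    c=camera_params(n); d=np.array([(uv[0]-c['cx'])/c['fx'],(uv[1]-c['cy'])/c['fy'],1.])
    if n!='wrist': return -c['R'].T@c['t'], c['R'].T@d
    p,R=pose; T=c['tool_from_camera']; return p+R@T[:3,3], R@T[:3,:3]@d
def atz(n,uv,z,pose=None):
    o,d=ray(n,uv,pose); return o+d*(z-o[2])/d[2]
E
python3 - <<'E'
from h import *
np.set_printoptions(precision=4,suppress=True)
def cr(n,x,y,z):
    ox,oy,qx,qy={'A':(0,0,235,225),'B':(400,0,320,155),'C':(0,300,295,150),'D':(400,300,230,195)}[n]
    return atz('scene' if n in'AB' else 'side',((x-ox+.5)/4-.5+qx,(y-oy+.5)/4-.5+qy),z)
for nm,L in dict(disc=[('B',585,178,.079),('D',592,466,.079)],
 shield=[('B',690,75,.189),('B',628,22,.189),('B',527,90,.189),('B',592,145,.189)],
 shieldD=[('D',485,405,.189),('D',570,320,.189),('D',648,358,.189),('D',560,455,.189)],
 house=[('B',707,200,.055),('B',458,185,.055),('B',580,290,.055),('D',465,503,.055),('D',720,460,.055),('D',610,585,.055)],
 handlesA=[('A',165,103,.057),('A',103,53,.057),('A',128,148,.057),('A',50,107,.057)],
 handlesC=[('C',197,414,.057),('C',266,437,.057),('C',208,378,.057),('C',290,386,.057)],
 pivot=[('A',187,155,.06),('C',155,380,.06)],clip=[('A',274,232,.026),('C',72,382,.026)]).items():
    P=np.array([cr(*l) for l in L]);print(nm);print(P)
for nm,uv,z in[('bottle',(358,235),.15),('tray',(390,141),.03),('tips',(186,303),.04)]: print(nm,atz('scene',uv,z))
E
```

```text
disc
[[0.6739 0.1592 0.079 ]
 [0.6631 0.1669 0.079 ]]
shield
[[0.716  0.2238 0.189 ]
 [0.647  0.2342 0.189 ]
 [0.6304 0.1281 0.189 ]
 [0.7011 0.12   0.189 ]]
shieldD
[[0.7165 0.2144 0.189 ]
 [0.6968 0.1175 0.189 ]
 [0.6257 0.1272 0.189 ]
 [0.6446 0.2323 0.189 ]]
house
[[0.7541 0.2232 0.055 ]
 [0.5901 0.098  0.055 ]
 [0.7305 0.0847 0.055 ]
 [0.749  0.2247 0.055 ]
 [0.5805 0.1064 0.055 ]
 [0.6089 0.2463 0.055 ]]
handlesA
[[ 0.5781 -0.1664  0.057 ]
 [ 0.5097 -0.1667  0.057 ]
 [ 0.5846 -0.2135  0.057 ]
 [ 0.5137 -0.2284  0.057 ]]
handlesC
[[ 0.571  -0.1632  0.057 ]
 [ 0.5051 -0.1619  0.057 ]
 [ 0.5784 -0.2077  0.057 ]
 [ 0.5071 -0.2276  0.057 ]]
pivot
[[ 0.6238 -0.1887  0.06  ]
 [ 0.6203 -0.184   0.06  ]]
clip
[[ 0.7053 -0.1805  0.026 ]
 [ 0.7022 -0.181   0.026 ]]
bottle [ 0.7649 -0.0011  0.15  ]
tray [0.5572 0.4549 0.03  ]
tips [ 0.4966 -0.4636  0.04  ]
```

```bash
python3 -m handwheel '2.5 2.7 0 0 0 -1.6;2.5 2.7 0 0 0 -1.6;2.5 2.7 0 0 0 -1.6;2.5 2.7 0 0 0 -1.6;2.5 2.7 0 0 0 -1.6;2.5 2.7 0 0 0 -1.6;2.5 2.7 0 0 0 -1.6;2.5 2.7 0 0 0 -1.6;2.5 2.7 0 0 0 -1.6;2.5 2.7 0 0 0 -1.6;2.5 2.7 0 0 0 -1.6;2.5 2.7 0 0 0 -1.6' 0; python3 -m handwheel '0 0 0 0 0 0;0 0 0 0 0 0;0 0 0 0 0 0'; python3 - <<'E'
from h import *
s=observe();print(s['tcp_pos'],s['eef_rot'])
im=capture('wrist');cv2.imwrite('pics/w1.png',cv2.resize(im[:,:,::-1],None,fx=1.25,fy=1.25,interpolation=2))
np.savez('w1.npz',p=s['tcp_pos'],R=s['eef_rot'],im=im)
E
```

```text
time: 1.15
tcp_pos: [0.5473, -0.1939, 0.2312]
eef_rot: [[0.994, 0.106, -0.0], [0.106, -0.994, 0.0], [-0.0, -0.0, -1.0]]
contact_force: [-0.1, -0.6, -0.4]
grip_width: 0.0853
time: 1.4
tcp_pos: [0.5462, -0.1955, 0.2309]
eef_rot: [[0.994, 0.108, -0.001], [0.108, -0.994, 0.0], [-0.001, -0.0, -1.0]]
contact_force: [0.7, 0.1, 1.2]
grip_width: 0.0852
[ 0.54615409 -0.19554826  0.23094998] [[ 9.94112891e-01  1.08347201e-01 -6.66628638e-04]
 [ 1.08347332e-01 -9.94113086e-01  1.64329508e-04]
 [-6.44899611e-04 -2.35589517e-04 -9.99999764e-01]]
```

View pics/w1.png

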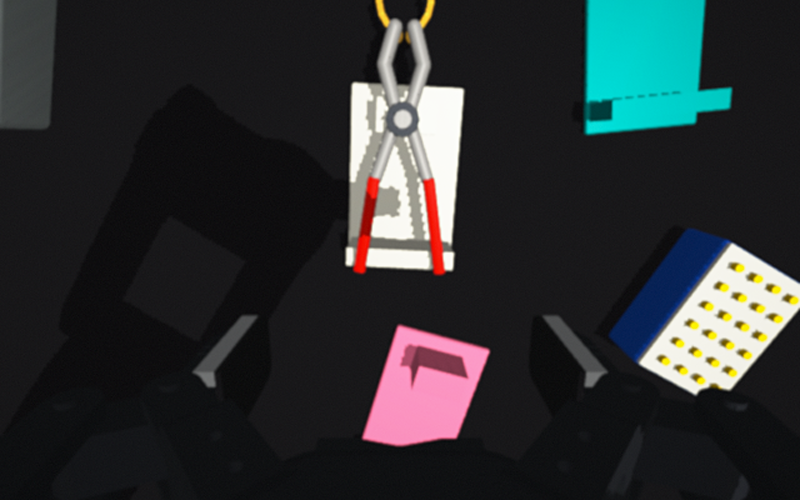

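The wrist view shows the pliers in the middle: pivot at (402,119), red handles from (373,180) and (430,180) back to (359,272) and (439,273) in the enlarged pixels, clip at the top edge. Next I work out the pose from these.

```bash
python3 - <<'E'
from h import *
np.set_printoptions(precision=4,suppress=True)
d=np.load('w1.npz');pose=(d['p'],d['R'])
f=lambda u,v,z:atz('wrist',((u+.5)/1.25-.5,(v+.5)/1.25-.5),z,pose)
im=cv2.cvtColor(d['im'],cv2.COLOR_RGB2HSV)
m=(((im[...,0]<6)|(im[...,0]>174))&(im[...,1]>150)&(im[...,2]>60)).astype(np.uint8)
n,lab,st,ce=cv2.connectedComponentsWithStats(m)
cs=[]
for i in range(1,n):
    if st[i,4]>100:
        v,u=np.nonzero(lab==i); P=np.array([atz('wrist',q,.055,pose) for q in zip(u,v)])
        r=cv2.minAreaRect(P[:,:2].astype(np.float32)*1000);print(st[i],r);cs.append(np.array(r[0])/1000)
mid=(cs[0]+cs[1])/2; piv=f(402,119,.061)[:2]
a=piv-mid;print('mid',mid,'piv',piv,'dist',np.linalg.norm(a),'yaw',np.degrees(np.arctan2(a[1],a[0])))
u=a/np.linalg.norm(a);print('grip from mid',mid+u*.010,'from piv',piv-u*.07, 'clip',piv+u*.079)
E
```

```text
[282 141  21  79 684] ((543.0927734375, -170.2304229736328), (9.916078567504883, 74.93327331542969), 86.67251586914062)
[339 143  18  78 654] ((547.009765625, -221.33981323242188), (74.35030364990234, 9.659809112548828), 14.111411094665527)
mid [ 0.5451 -0.1958] piv [ 0.6226 -0.1892] dist 0.0778210636411634 yaw 4.8843031648584
grip from mid [ 0.555  -0.1949] from piv [ 0.5528 -0.1951] clip [ 0.7013 -0.1824]
```

```bash
python3 -m handwheel '0.7 0.1 -2 0 0 -1;0 0 -2.5 0 0 0;0 0 -2.5 0 0 0;0 0 -2.5 0 0 0;0 0 -2.5 0 0 0;0 0 -2.5 0 0 0;0 0 -2 0 0 0;0 0 -1.5 0 0 0;0 0 -1.1 0 0 0;0 0 -1 0 0 0;0 0 0 0 0 0;0 0 0 0 0 0' 0; python3 - <<'E'
from h import *
s=observe();print(s['tcp_pos'],s['contact_force'])
im=capture('wrist');cv2.imwrite('pics/w2.png',im[:,:,::-1])
E
```

```text
time: 2.45
tcp_pos: [0.5533, -0.1949, 0.0305]
eef_rot: [[0.996, 0.09, 0.0], [0.09, -0.996, 0.0], [0.0, -0.0, -1.0]]
contact_force: [0.7, -0.9, 0.1]
grip_width: 0.0852
[ 0.55326366 -0.19493042  0.03052158] [ 0.65183439 -0.85283847  0.10739189]
```

View pics/w2.png

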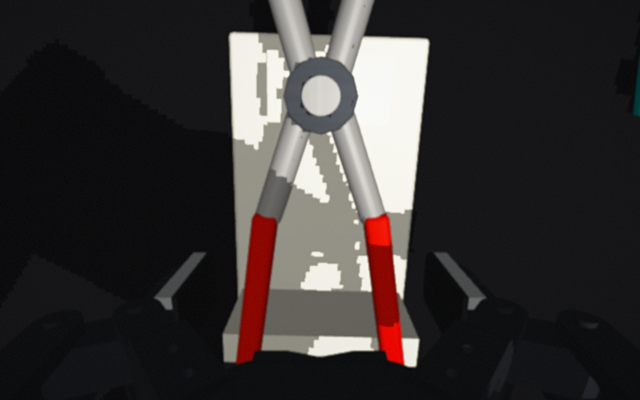

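The view is symmetric: the pivot is at (321,95) and the handles lie evenly between the fingers, both pads clear. I can close now.

```bash
python3 -m handwheel '0 0 0 0 0 0;0 0 0 0 0 0;0 0 0 0 0 0;0 0 0 0 0 0;0 0 0 0 0 0;0 0 0 0 0 0;0 0 0 0 0 0;0 0 0 0 0 0;0 0 0 0 0 0;0 0 0 0 0 0;0 0 0 0 0 0;0 0 0 0 0 0' 1;  python3 -m handwheel '0 0 0 0 0 0;0 0 0 0 0 0;0 0 0 0 0 0;0 0 0 0 0 0;0 0 0 0 0 0;0 0 0 0 0 0'
```

```text
time: 3.5
tcp_pos: [0.554, -0.1951, 0.0322]
eef_rot: [[0.996, 0.09, 0.002], [0.09, -0.996, -0.002], [0.002, 0.002, -1.0]]
contact_force: [-5.6, -0.3, 17.8]
grip_width: 0.0326
time: 4.0
tcp_pos: [0.554, -0.1952, 0.0322]
eef_rot: [[0.996, 0.09, 0.002], [0.09, -0.996, -0.002], [0.002, 0.002, -1.0]]
contact_force: [-6.0, -0.3, 18.2]
grip_width: 0.0322
```

```bash
python3 -m handwheel '0 0 0.3 0 0 0;0 0 0.5 0 0 0;0 0 1 0 0 0;0 0 1.5 0 0 0;0 0 1.5 0 0 0;0 0 1.5 0 0 0;0 0 1.5 0 0 0;0 0 1.5 0 0 0;0 0 1.4 0 0 0;0 0 0.6 0 0 0;0 0 0 0 0 0;0 0 0 0 0 0';  python3 -m handwheel '0 0 0 0 0 0;0 0 0 0 0 0;0 0 0 0 0 0'; python3 - <<'E'
from h import *
s=observe();print(s['tcp_pos'],s['eef_rot'])
im=[capture(n)[:,:,::-1] for n in('wrist','scene','side')]
np.savez('c3.npz',p=s['tcp_pos'],R=s['eef_rot'],w=im[0],s=im[1],d=im[2])
z=lambda a,k:cv2.resize(a,None,fx=k,fy=k,interpolation=2)
cv2.imwrite('pics/m3.png',np.vstack([np.hstack([z(im[1][205:280,240:340],4),z(im[2][130:205,290:390],4)]),np.hstack([z(im[0][0:300],1)[:,120:520],z(im[0][0:75,270:370],4)])]))
E
```

```text
time: 5.0
tcp_pos: [0.5533, -0.1944, 0.1432]
eef_rot: [[0.996, 0.09, 0.0], [0.09, -0.996, 0.0], [0.0, -0.0, -1.0]]
contact_force: [-0.4, 0.4, -2.2]
grip_width: 0.0319
time: 5.25
tcp_pos: [0.5531, -0.1944, 0.1425]
eef_rot: [[0.996, 0.09, -0.001], [0.09, -0.996, 0.001], [-0.001, -0.001, -1.0]]
contact_force: [-0.8, 0.1, -3.4]
grip_width: 0.0321
[ 0.55308577 -0.19437817  0.14249273] [[ 9.95930329e-01  9.01201611e-02 -1.06601995e-03]
 [ 9.01209009e-02 -9.95930609e-01  6.67535687e-04]
 [-1.00152347e-03 -7.60889715e-04 -9.99999209e-01]]
```

View pics/m3.png

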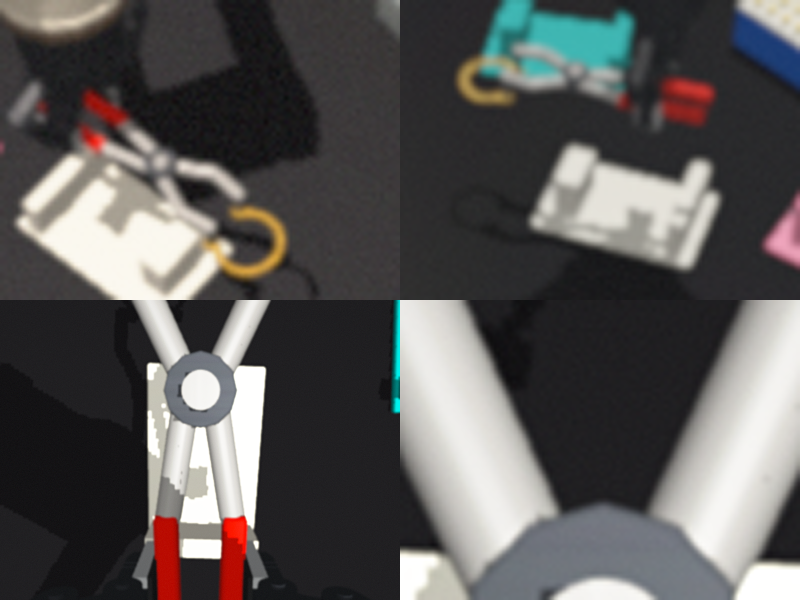

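```bash
cat >> h.py <<'E'
from scipy.optimize import minimize,least_squares
def proj(n,P):
    c=camera_params(n);q=P@c['R'].T+c['t'];return np.c_[c['fx']*q[:,0]/q[:,2]+c['cx'],c['fy']*q[:,1]/q[:,2]+c['cy']]
def hue(im,lo,hi,s,v,box):
    h=cv2.cvtColor(im,cv2.COLOR_BGR2HSV);m=((h[...,0]>=lo)&(h[...,0]<=hi)&(h[...,1]>s)&(h[...,2]>v)).astype(np.uint8)
    o=np.zeros_like(m);x0,y0,x1,y1=box;o[y0:y1,x0:x1]=m[y0:y1,x0:x1];return o
K=8
def fillhull(uv,box):
    x0,y0,x1,y1=box;o=np.zeros(((y1-y0)*K,(x1-x0)*K),np.uint8)
    cv2.fillConvexPoly(o,cv2.convexHull(np.round((uv-[x0-.5,y0-.5])*K).astype(np.int32)),1);return o
def big(im,box):
    x0,y0,x1,y1=box;return cv2.resize(np.ascontiguousarray(im[y0:y1,x0:x1]),None,fx=K,fy=K,interpolation=cv2.INTER_CUBIC)
def clip_pts(n,im,box):
    x0,y0,x1,y1=box;b=big(im,box);m=hue(b,12,28,110,90,(0,0,b.shape[1],b.shape[0]))
    nn,lab,st,_=cv2.connectedComponentsWithStats(m);i=1+np.argmax(st[1:,4])
    v,u=np.nonzero(lab==i);return np.c_[(u+.5)/K-.5+x0,(v+.5)/K-.5+y0]
def plane(n,uv,z):
    c=camera_params(n);o=-c['R'].T@c['t'];d=np.c_[(uv[:,0]-c['cx'])/c['fx'],(uv[:,1]-c['cy'])/c['fy'],np.ones(len(uv))]@c['R']
    return (o+d*((z-o[2])/d[:,2])[:,None])[:,:2]
def clip_fit(n,im,box,z,g):
    P=plane(n,clip_pts(n,im,box)[::7],z)
    r=least_squares(lambda c:np.hypot(*(P-c).T)-.023,g,loss='soft_l1',f_scale=.002);return r.x,np.sqrt(np.mean((np.hypot(*(P-r.x).T)-.023)**2))
E
python3 - <<'E'
from h import *
np.set_printoptions(precision=4,suppress=True)
d=np.load('c3.npz')
ims={'scene':d['s'],'side':d['d']}
zc=d['p'][2]+.0187-.026
tg=d['p'][:2]+.149*d['R'][:2,0]; print('nominal clip',tg,zc)
for n,box in(('scene',(280,245,325,285)),('side',(298,138,330,165))):
    for dz in(-.004,0,.004): print(n,dz,*clip_fit(n,ims[n],box,zc+dz,tg))
a0={'scene':cv2.imread('pics/scene0.png'),'side':cv2.imread('pics/side0.png')}
def sil(n,mb,box,model,g,ign=None):
    def f(x):
        h=fillhull(proj(n,model(x)),box); d_=(h!=mb)
        if ign is not None:d_=d_&(ign==0)
        return d_.sum()/mb.sum()
    best=min((minimize(f,np.array(g)+e,method='Nelder-Mead',options=dict(initial_simplex=np.array(g)+e+np.vstack([np.zeros(len(g)),np.eye(len(g))*[.004,.004]+0 if len(g)==2 else np.diag([.004,.004,.05])]))) for e in (0,)),key=lambda r:r.fun)
    return best.x,best.fun
def plate(x):
    c,s=np.cos(x[2]),np.sin(x[2]);L=[]
    for a in(-.033,.037):
        for b in(-.0525,.0525):
            for z in(.185,.189):L.append([x[0]+c*a-s*b,x[1]+s*a+c*b,z])
    return np.array(L)
t=np.linspace(0,6.283,120)
def disc(x,zb=.060):
    return np.vstack([np.c_[x[0]+.05*np.cos(t),x[1]+.05*np.sin(t),0*t+z] for z in(zb,.079)])
for n,box in(('scene',(325,150,405,235)),('side',(240,195,325,275))):
    b=big(a0[n],box);full=(0,0,b.shape[1],b.shape[0])
    mo=hue(b,3,16,140,80,full);nn,lab,st,_=cv2.connectedComponentsWithStats(mo);mo=(lab==1+np.argmax(st[1:,4])).astype(np.uint8)
    mo=fillhull_=cv2.fillConvexPoly(np.zeros_like(mo),cv2.convexHull(cv2.findNonZero(mo)),1)
    x,fv=sil(n,mo,box,plate,[.668,.163,-.15]);print(n,'plate',x,np.degrees(x[2]),fv)
    mb=hue(b,100,125,120,50,full);nn,lab,st,_=cv2.connectedComponentsWithStats(mb);mb=(lab==1+np.argmax(st[1:,4])).astype(np.uint8)
    mb=cv2.fillConvexPoly(np.zeros_like(mb),cv2.convexHull(cv2.findNonZero(mb)),1)
    for zb in(.056,.060,.066):
        y,fv=sil(n,mb,box,lambda q:disc(q,zb),[.668,.163],cv2.dilate(mo,np.ones((17,17))));print(n,'disc',zb,y,fv)
E
```

```text
nominal clip [ 0.7015 -0.181 ] 0.13519272883029845
scene -0.004 [ 0.7007 -0.1781] 0.00327049193174893
scene 0 [ 0.7022 -0.1796] 0.0032388288391309522
scene 0.004 [ 0.7037 -0.1811] 0.0032084358689481386
side -0.004 [ 0.7023 -0.1812] 0.004773062045484293
side 0 [ 0.7004 -0.1776] 0.004743859026153252
side 0.004 [ 0.6986 -0.174 ] 0.004715027775592851
scene plate [ 0.6706  0.1769 -0.179 ] -10.258080722972805 0.06398348813209494
scene disc 0.056 [0.6682 0.1666] 0.053557485848135855
scene disc 0.06 [0.6692 0.164 ] 0.04147960179582276
scene disc 0.066 [0.6711 0.161 ] 0.023838571149716964
side plate [ 0.6703  0.1726 -0.2036] -11.668248110620436 0.10416150606886301
side disc 0.056 [0.6717 0.1607] 0.13297428302140837
side disc 0.06 [0.6704 0.163 ] 0.12263363403796958
side disc 0.066 [0.6682 0.1662] 0.10609936717382523
```

The pliers are lifted with both handles parallel and the clip round. Scene puts the clip at (298,268) and side at (312,146). Its position is within 3 mm of nominal. Now I retract and swing to the -x side of the rotator.

```bash
python3 -m handwheel '-1.5 0 0 0 0 0;-2.5 0 0 0 0 0;-2.5 0.5 0 0 0 0;-2.5 1 0 0 0 -1;-1.5 2 0 0 0 -1;-1 2.3 0 0 0 -1;0 2.5 0 0 0 -1;0 2.5 0 0 0 -1;0 2.5 0 0 0 -1;0 2.5 0 0 0 -1;0 2.5 0 0 0 -1;0 2.5 0 0 0 -1'; python3 -m handwheel '0 2.5 0 0 0 -1;0 2.5 0 0 0 -1;0 2.5 0 0 0 -1;0 2.5 0 0 0 -1;0 2.5 0 0 0 -1;0 2.5 -0.1 0 0 0;0 2 -0.1 0 0 0;0 1.5 -0.1 0 0 0;0 0 0 0 0 0;0 0 0 0 0 0;0 0 0 0 0 0;0 0 0 0 0 0'; python3 - <<'E'
from h import *
s=observe();print(s['tcp_pos'],s['eef_rot'][:,0],s['grip_width'])
S={n:np.mean([capture(n)[:,:,::-1].astype(float) for _ in range(6)],0).astype(np.uint8) for n in('scene','side')}
w=capture('wrist')[:,:,::-1]
np.savez('c4.npz',p=s['tcp_pos'],R=s['eef_rot'],w=w,s=S['scene'],d=S['side'])
z=lambda a,k:cv2.resize(a,None,fx=k,fy=k,interpolation=2)
cv2.imwrite('pics/m4.png',np.vstack([np.hstack([z(S['scene'][150:225,310:410],4),z(S['side'][190:265,240:340],4)]),np.hstack([z(w[0:375],.8)[:,56:456],z(w[0:100,250:390],400/140)[:,:400]])[:300] if 0 else np.hstack([z(w,.75)[:300,40:440],np.zeros((300,400,3),np.uint8)])]))
E
```

```text
time: 6.4
tcp_pos: [0.4381, 0.0147, 0.1434]
eef_rot: [[0.998, -0.068, 0.0], [-0.068, -0.998, 0.0], [0.0, -0.0, -1.0]]
contact_force: [1.0, -0.6, -2.0]
grip_width: 0.032
time: 7.4
tcp_pos: [0.4384, 0.1979, 0.1403]
eef_rot: [[0.988, -0.154, 0.0], [-0.154, -0.988, -0.0], [0.0, 0.0, -1.0]]
contact_force: [0.7, 0.3, -2.7]
grip_width: 0.0324
[0.43839534 0.19785796 0.14030459] [ 9.88045684e-01 -1.54161345e-01  8.03936420e-05] 0.03239391235008191
```

View pics/m4.png

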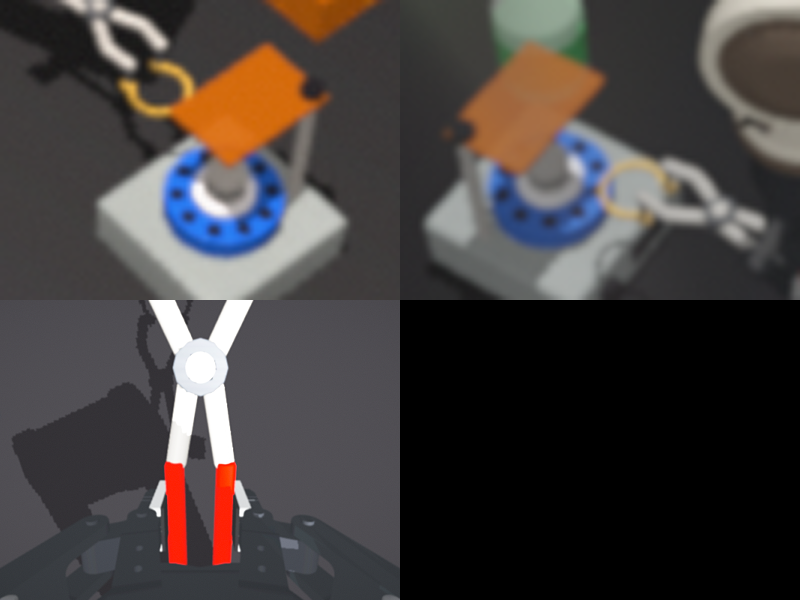

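```bash
cat >> h.py <<'E'
from scipy.ndimage import map_coordinates,gaussian_filter
t=np.linspace(0,2*np.pi,180,endpoint=False)
circ=lambda r,z:np.c_[r*np.cos(t),r*np.sin(t),0*t+z]
def rect(a0,a1,b0,b1,z,n=60):
    s=np.linspace(0,1,n);return np.vstack([np.c_[a0+(a1-a0)*s,0*s+b,0*s+z] for b in(b0,b1)]+[np.c_[0*s+a,b0+(b1-b0)*s,0*s+z] for a in(a0,a1)])
F={'disc':circ(.05,.079),'collar':circ(.026,.085),'axle':circ(.018,.110),'house':rect(-.075,.075,-.075,.075,.055),'shield':rect(-.033,.037,-.0525,.0525,.187)}
def gimg(im,sg=.7):
    f=gaussian_filter(im.astype(float),(sg,sg,0));gy,gx=np.gradient(f,axis=(0,1));return np.minimum(np.sqrt((gx**2+gy**2).sum(2)),60)
def score(n,G,P,x):
    c,s=np.cos(x[2]),np.sin(x[2]);Q=np.c_[x[0]+c*P[:,0]-s*P[:,1],x[1]+s*P[:,0]+c*P[:,1],P[:,2]]
    uv=proj(n,Q);return map_coordinates(G,[uv[:,1],uv[:,0]],order=1).mean()
def align(n,G,Ps,g,yaw=True,rng=.010):
    f=lambda x:-sum(score(n,G,P,(x[0],x[1],x[2] if yaw else g[2])) for P in Ps)
    grid=np.arange(-rng,rng+1e-9,.002);b=min(((f((g[0]+a,g[1]+b_,y)),g[0]+a,g[1]+b_,y) for a in grid for b_ in grid for y in (np.radians([-12,-9,-6]) if yaw else [g[2]])))
    r=minimize(f,b[1:],method='Nelder-Mead',options=dict(initial_simplex=np.array(b[1:])+np.vstack([np.zeros(3),np.diag([.001,.001,.02])])));return r.x,-r.fun
E
cat > m.py <<'E'
from h import *
import sys
np.set_printoptions(precision=4,suppress=True)
d=np.load(sys.argv[1]);p,R=d['p'],d['R'];zc=p[2]+.0187-.026;yaw=np.arctan2(R[1,0],R[0,0])
nom=p[:2]+.149*R[:2,0];print('nominal clip',nom,zc)
for n,k in(('scene','s'),('side','d')):
    G=gimg(d[k]);x,v=align(n,G,list(F.values()),(.669,.163,-.157));print(n,'all',x,np.degrees(x[2]),v)
    for f in('disc','collar','axle','house','shield'):
        y,v=align(n,G,[F[f]],(x[0],x[1],x[2]),False,.006);print('  ',f,y[:2],v)
    th=t[(np.abs((t+np.pi)%(2*np.pi)-np.pi)<2.2)]
    C=np.vstack([np.c_[r*np.cos(th),r*np.sin(th),0*th+z] for r,z in((.025,zc),(.021,zc))])
    y,v=align(n,G,[C],(nom[0],nom[1],yaw),False,.008);print('  clip',y[:2],v,'minus nominal',y[:2]-nom)
    u=(plane(n,proj(n,np.array([[*nom,zc+.001]])),zc)[0]-nom);print('   shift per +1mm z',u)
E
python3 m.py c4.npz
```

```text
nominal clip [0.5856 0.1749] 0.133004586823011
scene all [ 0.6704  0.1614 -0.1495] -8.565624562908134 187.61031448154364
   disc [0.6771 0.152 ] 48.72316219283991
   collar [0.6712 0.1618] 47.50386960937031
   axle [0.6753 0.1517] 36.13972956617377
   house [0.6705 0.1618] 42.72792023711849
   shield [0.6702 0.1756] 43.916961654907524Traceback (most recent call last):
  File "m.py", line 12, in <module>
    y,v=align(n,G,[C],(nom[0],nom[1],yaw),False,.008);print('  clip',y[:2],v,'minus nominal',y[:2]-nom)
        ~~~~~^^^^^^^^^^^^^^^^^^^^^^^^^^^^^^^^^^^^^^^^
  File "h.py", line 44, in align
    grid=np.arange(-rng,rng+1e-9,.002);b=min(((f((g[0]+a,g[1]+b_,y)),g[0]+a,g[1]+b_,y) for a in grid for b_ in grid for y in (np.radians([-12,-9,-6]) if yaw else [g[2]])))
                                         ~~~^^^^^^^^^^^^^^^^^^^^^^^^^^^^^^^^^^^^^^^^^^^^^^^^^^^^^^^^^^^^^^^^^^^^^^^^^^^^^^^^^^^^^^^^^^^^^^^^^^^^^^^^^^^^^^^^^^^^^^^^^^^^^^^
  File "h.py", line 44, in <genexpr>
    grid=np.arange(-rng,rng+1e-9,.002);b=min(((f((g[0]+a,g[1]+b_,y)),g[0]+a,g[1]+b_,y) for a in grid for b_ in grid for y in (np.radians([-12,-9,-6]) if yaw else [g[2]])))
                                               ~^^^^^^^^^^^^^^^^^^^^
  File "h.py", line 43, in <lambda>
    f=lambda x:-sum(score(n,G,P,(x[0],x[1],x[2] if yaw else g[2])) for P in Ps)
                ~~~^^^^^^^^^^^^^^^^^^^^^^^^^^^^^^^^^^^^^^^^^^^^^^^^^^^^^^^^^^^^
  File "h.py", line 43, in <genexpr>
    f=lambda x:-sum(score(n,G,P,(x[0],x[1],x[2] if yaw else g[2])) for P in Ps)
                    ~~~~~^^^^^^^^^^^^^^^^^^^^^^^^^^^^^^^^^^^^^^^^^
  File "h.py", line 41, in score
    uv=proj(n,Q);return map_coordinates(G,[uv[:,1],uv[:,0]],order=1).mean()
  File "h.py", line 11, in proj
    c=camera_params(n);q=P@c['R'].T+c['t'];return np.c_[c['fx']*q[:,0]/q[:,2]+c['cx'],c['fy']*q[:,1]/q[:,2]+c['cy']]
ValueError: time passes only in moves, steps and waits
```

```bash
sed -i "s/^from cell import \*/from cell import *\nfrom cell import camera_params as _cp\nimport functools\ncamera_params=functools.lru_cache(None)(_cp)/" h.py; sed -i "s/'shield':rect(-.033,.037,-.0525,.0525,.187)/'shield':rect(-.033,.037,-.0410,.0640,.187)/" h.py; time python3 m.py c4.npz
```

```text
nominal clip [0.5856 0.1749] 0.133004586823011
scene all [ 0.6704  0.1618 -0.1515] -8.682989842724751 195.89636104565642
   disc [0.6771 0.152 ] 48.719157406791766
   collar [0.6712 0.1618] 47.50341837998225
   axle [0.6753 0.1517] 36.13940672306642
   house [0.6705 0.1618] 42.74327737516047
   shield [0.6685 0.1642] 43.926087765513344
  clip [0.5857 0.1699] 47.80112512500053 minus nominal [ 0.0001 -0.005 ]
   shift per +1mm z [-0.0005  0.0006]
side all [ 0.6648  0.1645 -0.1772] -10.153869282649769 125.54173425124601
   disc [0.6574 0.1745] 25.744045221034128
   collar [0.664 0.167] 30.81256948573247
   axle [0.6553 0.1652] 24.366457538869163
   house [0.6641 0.1639] 30.61537934503127
   shield [0.6674 0.1627] 27.870196257782126
  clip [0.6191 0.1626] 39.271800400025974 minus nominal [ 0.0334 -0.0123]
   shift per +1mm z [ 0.0004 -0.0006]
real	0m2.595s
user	0m3.065s
sys	0m0.160s
```

```bash
python3 - <<'E'
from h import *
np.set_printoptions(precision=4,suppress=True)
d=np.load('c4.npz');p,R=d['p'],d['R'];zc=p[2]+.0187-.026;nom=p[:2]+.149*R[:2,0]
for n,k,box in(('scene','s',(335,160,362,184)),('side','d',(286,226,312,250))):
    q=clip_pts(n,d[k],box);print(n,len(q),q.mean(0),q.min(0),q.max(0))
    x,e=clip_fit(n,d[k],box,zc,nom);print(x,e,x-nom)
# draw overlays
z=lambda a,k:cv2.resize(a,None,fx=k,fy=k,interpolation=2)
out=[]
for n,k,(x0,y0),pose in(('scene','s',(325,155),(.6705,.1618,-.152)),('side','d',(240,195),(.665,.1645,-.165))):
    im=z(d[k][y0:y0+75,x0:x0+100],4).copy();c,s=np.cos(pose[2]),np.sin(pose[2])
    im2=im.copy()
    for f,col in zip(F,((0,255,255),(0,255,0),(0,0,255),(255,0,255),(255,255,0))):
        P=F[f];uv=(proj(n,np.c_[pose[0]+c*P[:,0]-s*P[:,1],pose[1]+s*P[:,0]+c*P[:,1],P[:,2]])-[x0-.5,y0-.5])*4
        for u in uv.astype(int)[::2]: cv2.circle(im2,tuple(map(int,u)),0,col,-1)
    out.append(np.hstack([im2,im]))
cv2.imwrite('pics/ov4.png',np.vstack(out))
E
```

```text
scene 12147 [352.8251 174.4454] [339.0625 164.4375] [361.4375 183.4375]
[0.5941 0.1762] 0.008970797723868999 [0.0085 0.0013]Traceback (most recent call last):
  File "<stdin>", line 5, in <module>
  File "h.py", line 26, in clip_pts
    nn,lab,st,_=cv2.connectedComponentsWithStats(m);i=1+np.argmax(st[1:,4])
                                                        ~~~~~~~~~^^^^^^^^^^
    return _wrapfunc(a, 'argmax', axis=axis, out=out, **kwds)
    return bound(*args, **kwds)
ValueError: attempt to get argmax of an empty sequence
```

```bash
python3 -m handwheel '0 0 1.5 0 0 0;0 0 2.5 0 0 0;0 0 3 0 0 0;0 0 3 0 0 0;0 0 3 0 0 0;0 0 2 0 0 0;1 -1 1 0 0 0;2 -1.5 0 0 0 0;2 -1.5 0 0 0 0;2 -1.5 0 0 0 0;2 -1.5 0 0 0 0;2 -1.5 0 0 0 0'; python3 -m handwheel '2 -1.5 0 0 0 0;2 -1.5 0 0 0 0;2 -1.5 0 0 0 0;2 -1.5 0 0 0 0;2 -1.5 0 0 0 0;2 -1.5 0 0 0 0;1.5 -1 0 0 0 0;1 -0.5 0 0 0 0;0 0 0 0 0 0;0 0 0 0 0 0;0 0 0 0 0 0;0 0 0 0 0 0'; python3 - <<'E'
from h import *
s=observe();print(s['tcp_pos'],s['eef_rot'][:,0],s['grip_width'])
w=np.mean([capture('wrist')[:,:,::-1].astype(float) for _ in range(4)],0).astype(np.uint8)
np.savez('c5.npz',p=s['tcp_pos'],R=s['eef_rot'],w=w)
cv2.imwrite('pics/w5.png',cv2.resize(w,None,fx=1.25,fy=1.25,interpolation=2))
E
```

```text
time: 9.05
tcp_pos: [0.5492, 0.1126, 0.3002]
eef_rot: [[0.988, -0.153, 0.0], [-0.153, -0.988, 0.0], [-0.0, -0.0, -1.0]]
contact_force: [-0.1, 0.4, -2.2]
grip_width: 0.0324
time: 10.05
tcp_pos: [0.6929, 0.009, 0.3006]
eef_rot: [[0.988, -0.153, 0.0], [-0.153, -0.988, 0.0], [0.0, -0.0, -1.0]]
contact_force: [-0.7, -0.6, -2.0]
grip_width: 0.0322
[0.69285134 0.00903753 0.30064181] [ 9.88234290e-01 -1.52947289e-01  3.38572734e-04] 0.03215442620837404
```

View pics/w5.png

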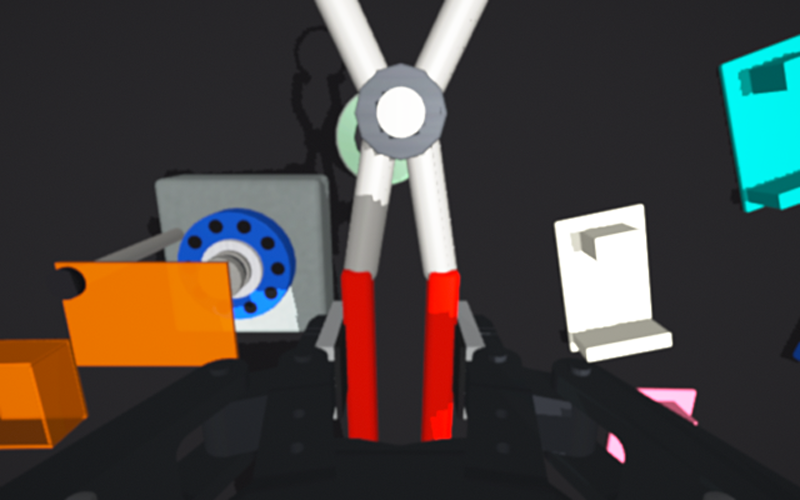

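```bash
cat >> h.py <<'E'
WP={}
_proj=proj
def proj(n,P):
    if n!='wrist': return _proj(n,P)
    c=camera_params(n);T=c['tool_from_camera'];p,R=WP['p']
    q=((P-p)@R-T[:3,3])@T[:3,:3];return np.c_[c['fx']*q[:,0]/q[:,2]+c['cx'],c['fy']*q[:,1]/q[:,2]+c['cy']]
E
python3 - <<'E'
import h;from h import *
np.set_printoptions(precision=4,suppress=True)
d=np.load('c5.npz');h.WP['p']=(d['p'],d['R']);w=d['w'].copy();p,R=d['p'],d['R']
G=gimg(w,1.0)
g=atz('wrist',(238/1.25,264/1.25),.079,h.WP['p']);print('disc rough',g)
m=np.array(G);m[:,264:]=0;
x,v=align('wrist',m,[F[k] for k in('disc','collar','house')],(g[0],g[1],-.15));print('disc+collar+house',x,np.degrees(x[2]),v)
for f in F:
    y,v=align('wrist',m,[F[f]],tuple(x),False,.005);print(f,y[:2],v)
# blue holes+disc outer: ellipse by blue hull right side
# pivot: tool-frame lines
piv=atz('wrist',(401.3/1.25-.1,112/1.25-.1),p[2]+.0188+.010,h.WP['p']);print('pivot in tool',R.T@(piv-p))
hs=cv2.cvtColor(w,cv2.COLOR_BGR2HSV);
# pivot washer: dark-bluish circle hull
ms=((hs[...,1]>20)&(hs[...,1]<110)&(hs[...,0]>100)&(hs[...,0]<130)&(hs[...,2]>50)).astype(np.uint8);ms[:,:270]=0;ms[:,370:]=0;ms[140:]=0
n_,lab,st,ce=cv2.connectedComponentsWithStats(ms);i=1+np.argmax(st[1:,4]);hu=cv2.convexHull(cv2.findNonZero((lab==i).astype(np.uint8)));e=cv2.fitEllipse(hu);print('washer',e)
for hz in(.006,.010):print(hz,R.T@(atz('wrist',e[0],p[2]+.0188+hz,h.WP['p'])-p))
# red handles
mr=(((hs[...,0]<6)|(hs[...,0]>174))&(hs[...,1]>180)&(hs[...,2]>60)).astype(np.uint8);mr[:,:270]=0;mr[:,370:]=0
n_,lab,st,ce=cv2.connectedComponentsWithStats(mr)
for i in range(1,n_):
    if st[i,4]>200:
        v_,u_=np.nonzero(lab==i);P=np.array([R.T@(atz('wrist',q,p[2]+.0188+.006,h.WP['p'])-p) for q in zip(u_,v_)]);r=cv2.minAreaRect((P[:,:2]*1000).astype(np.float32));print('handle',r,'front x',P[:,0].max())
im=cv2.resize(w[130:280,110:310],None,fx=4,fy=4,interpolation=2)
c,s=np.cos(x[2]),np.sin(x[2])
for f,col in zip(F,((0,255,255),(0,255,0),(0,0,255),(255,0,255),(255,255,0))):
    P=F[f];uv=(proj('wrist',np.c_[x[0]+c*P[:,0]-s*P[:,1],x[1]+s*P[:,0]+c*P[:,1],P[:,2]])-[110-.5,130-.5])*4
    for u in uv: cv2.circle(im,tuple(map(int,u)),1,col,-1)
cv2.imwrite('pics/ov5.png',im)
E
```

```text
disc rough [0.672  0.1556 0.079 ]
disc+collar+house [ 0.6708  0.1593 -0.1686] -9.659632439359136 86.3044888110317
disc [0.6727 0.1556] 28.059312481862374
collar [0.6705 0.1593] 42.19581864618393
axle [0.6727 0.1553] 23.635460826302086
house [0.6732 0.1588] 21.26023896476249
shield [0.6692 0.1625] 38.93115579691685
pivot in tool [ 0.0715  0.0006 -0.0288]
washer ((320.44677734375, 88.75102233886719), (72.9883804321289, 75.25244903564453), 7.003849506378174)
0.006 [ 0.072   0.0005 -0.0248]
0.01 [ 0.0717  0.0005 -0.0288]
handle ((0.6452579498291016, -11.828984260559082), (9.46771240234375, 56.66191864013672), 89.3763198852539) front x 0.02893213809670576
handle ((0.6234397888183594, 12.159174919128418), (56.70882034301758, 9.640307426452637), 1.0028847455978394) front x 0.028910430937712076
```

View pics/ov5.png

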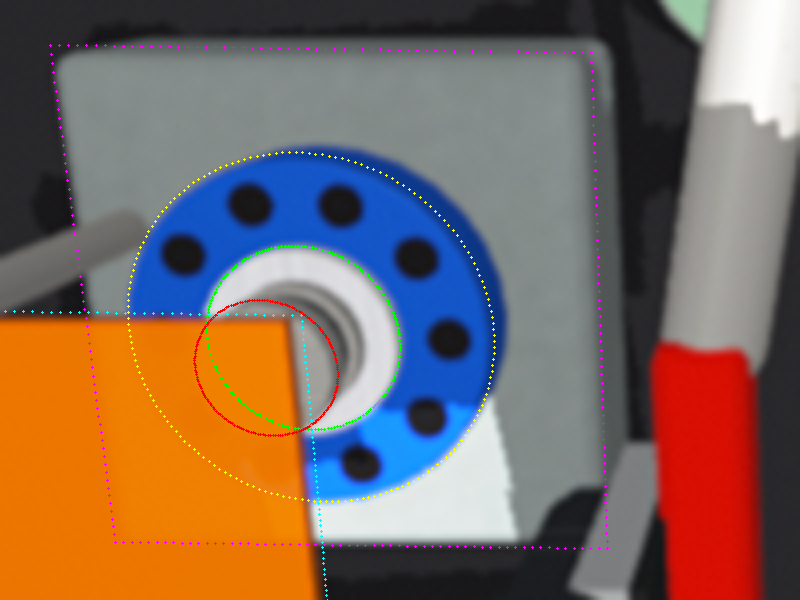

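The view is good: seven of the disc's holes show clearly, at (184,255) round to (361,464) in the crop. The gradient fit sits a couple of mm off, so I'll fit a circle through the hole centroids, and check it against the collar outline.

```bash
python3 - <<'E'
import h;from h import *
np.set_printoptions(precision=4,suppress=True)
d=np.load('c5.npz');h.WP['p']=pose=(d['p'],d['R']);w=d['w']
b=cv2.resize(w[130:280,110:310],None,fx=4,fy=4,interpolation=cv2.INTER_CUBIC)
A=lambda q,z:atz('wrist',((q[0]+.5)/4-.5+110,(q[1]+.5)/4-.5+130),z,pose)[:2]
g=b.max(2).astype(np.uint8);H=[]
for s in[(184,255),(251,205),(340,206),(416,258),(449,340),(427,417),(361,464)]:
    m=np.zeros_like(g);cv2.circle(m,s,30,1,-1);k=((g<110)&(m>0)).astype(np.uint8)
    n,l,st,ce=cv2.connectedComponentsWithStats(k);i=l[s[1],s[0]];print(s,ce[i],st[i,4]);H.append(A(ce[i],.079))
H=np.array(H)
r=least_squares(lambda x:np.hypot(*(H-x[:2]).T)-x[2],[.671,.158,.038]);print('holes',r.x,r.fun)
a=np.unwrap(np.arctan2(*(H-r.x[:2]).T[::-1]));print(np.degrees(np.diff(a)))
# blue outer hull of top face: bright edges left/bottom
hs=cv2.cvtColor(b,cv2.COLOR_BGR2HSV);
# collar white: contour
mw=((hs[...,1]<40)&(hs[...,2]>150)).astype(np.uint8);mw[:, :195]=0;mw[:,415:]=0;mw[:230]=0;mw[445:]=0
n,l,st,ce=cv2.connectedComponentsWithStats(mw);i=1+np.argmax(st[1:,4]);c=cv2.convexHull(cv2.findNonZero((l==i).astype(np.uint8)))[:,0];c=c[(c[:,1]<310)|(c[:,0]>315)]
P=np.array([A(q,.085) for q in c]);r2=least_squares(lambda x:np.hypot(*(P-x[:2]).T)-.026,[.671,.158],loss='soft_l1',f_scale=.0005);print('collar',r2.x,np.abs(r2.fun).max(),len(c))
mb=((hs[...,0]>95)&(hs[...,0]<130)&(hs[...,1]>120)&(hs[...,2]>60)).astype(np.uint8);n,l,st,ce=cv2.connectedComponentsWithStats(mb);i=1+np.argmax(st[1:,4]);c=cv2.convexHull(cv2.findNonZero((l==i).astype(np.uint8)))[:,0]
P=np.array([A(q,.079) for q in c]);k=((c[:,0]<240)&(c[:,1]<315))|(c[:,1]>430)&(c[:,0]>320)
r3=least_squares(lambda x:np.hypot(*(P[k]-x).T)-.05,[.671,.158]);print('rim(no wall)',r3.x,np.abs(r3.fun).max(),k.sum())
# housing yaw from front/right edges
for q in[(60,45),(600,45),(330,42)]:print(A(q,.055))
T=np.array([.0,0]);p,R=pose
print('tcp',p,'clip nominal',p[:2]+R[:2,0]*.149)
E
```

```text
(184, 255) [182.966  254.6811] 1383
(251, 205) [250.0502 204.5074] 1415
(340, 206) [340.1607 205.8153] 1413
(416, 258) [416.24   258.0625] 1375
(449, 340) [448.8356 339.2909] 1296
(427, 417) [426.4604 415.695 ] 1023
(361, 464) [360.0454 462.773 ] 947
holes [0.6698 0.1608 0.0388] [ 0.0001 -0.     -0.0001  0.      0.0001 -0.0001  0.    ]
[-36.0739 -36.2425 -36.1233 -36.0666 -35.4562 -36.5265]
collar [0.6704 0.1595] 0.0007406623146931843 43
rim(no wall) [0.6706 0.1591] 0.0009406513882947998 27
[0.7568 0.2178]
[0.7337 0.0699]
[0.746  0.1437]
tcp [0.6929 0.009  0.3006] clip nominal [ 0.8401 -0.0138]
```

```bash
python3 -m handwheel '-1.5 1 0 0 0 0;-2.3 1.7 0 0 0 0;-2.5 1.8 0 0 0 0;-2.5 1.8 0 0 0 0;-2.5 1.8 0 0 0 0;-2.5 1.8 0 0 0 0;-2.5 1.8 0 0 0 0;-2.5 1.8 0 0 0 0;-2.5 1.8 0 0 0 0;-2.3 1.7 0 0 0 0;-1.5 1.2 0 0 0 0;-1 0.7 0 0 0 0'; python3 -m handwheel '0 0 -1 0 0 0;0 0 -2 0 0 0;0 0 -2.5 0 0 0;0 0 -2.5 0 0 0;0 0 -2.5 0 0 0;0 0 -2.5 0 0 0;0 0 -2 0 0 0;0 0 -1 0 0 0;0 0 0 0 0 0;0 0 0 0 0 0;0 0 0 0 0 0;0 0 0 0 0 0'
```

```text
time: 11.25
tcp_pos: [0.4306, 0.1986, 0.3009]
eef_rot: [[0.988, -0.152, 0.001], [-0.152, -0.988, 0.001], [0.001, -0.001, -1.0]]
contact_force: [-0.3, -0.8, -1.6]
grip_width: 0.032
time: 12.25
tcp_pos: [0.433, 0.1976, 0.1415]
eef_rot: [[0.988, -0.154, 0.002], [-0.154, -0.988, 0.001], [0.002, -0.001, -1.0]]
contact_force: [0.5, -0.3, -1.4]
grip_width: 0.0323
```

```bash
python3 -m handwheel '0.5 -0.07 0 0 0 0;1 -0.15 0 0 0 0;1 -0.15 0 0 0 0;1 -0.15 0 0 0 0;1 -0.15 0 0 0 0;1 -0.15 0 0 0 0;1 -0.15 0 0 0 0;1 -0.15 0 0 0 0;0.9 -0.14 0 0 0 0;0.5 -0.08 0 0 0 0;0 0 0 0 0 0;0 0 0 0 0 0'; python3 -m handwheel '0 0 0 0 0 0;0 0 0 0 0 0;0 0 0 0 0 0'; python3 - <<'E'
from h import *
s=observe();print(s['tcp_pos'],s['eef_rot'][:,0],s['eef_rot'][:,2],s['contact_force'])
S={n:np.mean([capture(n)[:,:,::-1].astype(float) for _ in range(8)],0).astype(np.uint8) for n in('scene','side')}
np.savez('c6.npz',p=s['tcp_pos'],R=s['eef_rot'],s=S['scene'],d=S['side'])
z=lambda a,k:cv2.resize(a,None,fx=k,fy=k,interpolation=2)
cv2.imwrite('pics/m6.png',np.hstack([z(S['scene'][172:222,340:390],8),z(S['side'][215:265,252:302],8)]))
E
```

```text
time: 13.25
tcp_pos: [0.5213, 0.1841, 0.1401]
eef_rot: [[0.988, -0.154, -0.0], [-0.154, -0.988, 0.0], [-0.0, 0.0, -1.0]]
contact_force: [0.2, 0.4, -2.3]
grip_width: 0.032
time: 13.5
tcp_pos: [0.5211, 0.1842, 0.1404]
eef_rot: [[0.988, -0.153, 0.0], [-0.153, -0.988, 0.0], [0.0, -0.0, -1.0]]
contact_force: [-0.3, 0.3, -1.3]
grip_width: 0.0322
[0.52106535 0.1842079  0.14043056] [ 9.88190885e-01 -1.53227745e-01  1.82371631e-04] [ 2.12369404e-04  1.79405400e-04 -9.99999961e-01] [-0.30234514  0.26511047 -1.31892429]
```

View pics/m6.png

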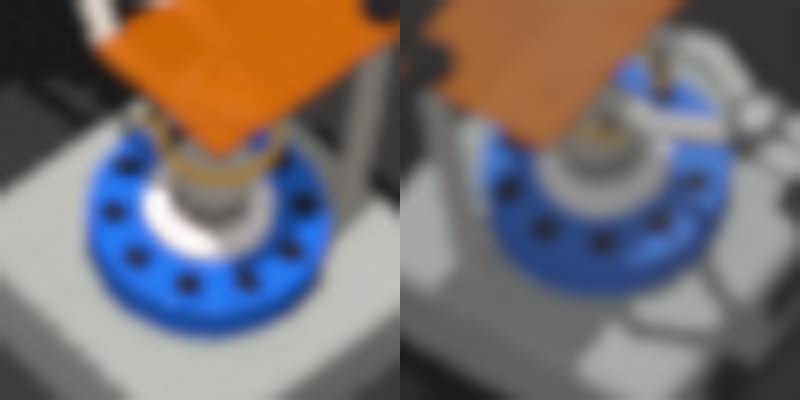

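```bash
python3 - <<'E'
from h import *
np.set_printoptions(precision=4,suppress=True)
d=np.load('c4.npz');p,R=d['p'],d['R'];D6=np.load('c6.npz')
Rr=.0388
def holes(n,im,org,k,pts,rad=4.0):
    H=[]
    for u,v in pts:
        c=np.array([(u+.5)/k-.5+org[0],(v+.5)/k-.5+org[1]])
        for _ in range(4):   # darkness-weighted centroid on blue channel
            V,U=np.mgrid[int(c[1])-4:int(c[1])+6,int(c[0])-4:int(c[0])+6];q=im[V,U,0].astype(float)
            W=np.clip(np.percentile(q,70)-q,0,None)*(np.hypot(U-c[0],V-c[1])<2.6);c=np.array([(W*U).sum(),(W*V).sum()])/W.sum()
        H.append(c)
    P=plane(n,np.array(H),.079);r=least_squares(lambda x:np.hypot(*(P-x).T)-Rr,[.669,.163],loss='soft_l1',f_scale=.001);return r.x,r.fun*1000
for key,im6 in(('c4',d),('c6',D6)):
    print(key,'scene holes',*holes('scene',im6['s'],(340,172),8,[(130,165),(115,212),(138,258),(188,284),(246,280),(290,248),(304,204)]))
    print(key,'side holes',*holes('side',im6['d'],(252,215),8,[(108,190),(145,230),(202,242),(257,222),(295,183)]))
def clip(n,im,box,lo,hi,s,z,nom,k):
    x0,y0,x1,y1=box;b=big(im,box);hs=cv2.cvtColor(b,cv2.COLOR_BGR2HSV)
    m=((hs[...,0]>=lo)&(hs[...,0]<=hi)&(hs[...,1]>s)&(hs[...,2]>70));v,u=np.nonzero(m)
    P=plane(n,np.c_[(u+.5)/K-.5+x0,(v+.5)/K-.5+y0],z);P=P[np.abs(np.hypot(*(P-nom).T)-.023)<.008];a=(P-nom)@k
    P=P[a>-.014][::5]
    r=least_squares(lambda c:np.hypot(*(P-c).T)-.023,nom,loss='soft_l1',f_scale=.002)
    an=np.degrees(np.arctan2(*(P-r.x).T[::-1]));return r.x-nom,'rms',np.sqrt(np.mean(r.fun**2)),len(P),np.histogram(an,12,(-180,180))[0]
for key,dd,bs in(('c3',np.load('c3.npz'),((285,245,325,285),(298,136,330,165))),('c4',d,((333,160,365,186),(284,224,316,252))),('c6',D6,((354,183,378,198),(270,225,290,240)))):
    p,R=dd['p'],dd['R'];z=p[2]+.0187-.026;nom=p[:2]+R[:2,0]*.149
    for dz in(0,-.002):
        print(key,dz,'scene',*clip('scene',dd['s'],bs[0],15,30,90,z+dz,nom,R[:2,0]));print(key,dz,'side',*clip('side',dd['d'],bs[1],13,32,70,z+dz,nom,R[:2,0]))
E
```

```text
c4 scene holes [0.6687 0.1637] [-2.4643 -0.2049  0.3966  0.8925 -2.5496 -3.3818  0.8915]
c4 side holes [0.6688 0.162 ] [-0.7129  0.2194  1.2364 -2.7657  0.0856]
c6 scene holes [0.6686 0.1637] [-1.9887 -0.2517  0.3707  0.8995 -2.5361 -3.3522  0.8645]
c6 side holes [0.6695 0.1619] [-1.111   0.2132  1.6268 -1.8925 -0.0995]
c3 0 scene [0.0019 0.0013] rms 0.003483101200065308 1678 [  0  19 116 216 215 202 204 190 195 200 120   1]
c3 0 side [0.0014 0.0006] rms 0.004457042670600596 822 [  0   0   0   0  81 130 120 134 136 142  77   2]
c3 -0.002 scene [0.0012 0.0019] rms 0.003460603567654206 1641 [  0  11 115 211 218 207 200 192 188 193 106   0]
c3 -0.002 side [0.0019 0.0004] rms 0.004472046983160909 832 [  0   0   0   0  84 128 123 129 139 145  80   4]
c4 0 scene [0.0025 0.0006] rms 0.003982521028502059 1154 [  8 111 160 164 170  29  43 134 149 152  34   0]
c4 0 side [-0.002   0.0015] rms 0.0018214756254557264 335 [ 0 24 83 74 42  0  1  1 71 39  0  0]
c4 -0.002 scene [0.0019 0.0014] rms 0.003725034538149975 1056 [  4  99 150 153 157  30  36 132 137 134  24   0]
c4 -0.002 side [-0.0013  0.0003] rms 0.0018380082570868313 346 [ 0 30 84 73 42  0  1  3 66 47  0  0]
c6 0 scene [0.0022 0.0016] rms 0.0017802158004713103 363 [ 0 44 49 81 88 58 32 11  0  0  0  0]
c6 0 side [-0.0084  0.0014] rms 0.0033718564939632955 283 [  0   0   0   0   0   0   9 101 159  14   0   0]
c6 -0.002 scene [0.0014 0.0029] rms 0.0017914667938039395 358 [ 0 38 49 81 88 58 32 12  0  0  0  0]
c6 -0.002 side [-0.0065 -0.0001] rms 0.003174011985544485 281 [  0   0   0   0   0   0   6  84 155  36   0   0]
```

Relative fits: scene puts the TCP target at (0.5196, 0.1849), side at (0.5204, 0.1842) and wrist at (0.5211, 0.1844). They agree within about 1.5 mm. I use the mean (0.5204, 0.1845) and lower in stages with force checks.

```bash
python3 -m handwheel '-0.06 0.03 0 0 0 0;0 0 -0.3 0 0 0;0 0 -0.4 0 0 0;0 0 -0.4 0 0 0;0 0 -0.4 0 0 0;0 0 -0.3 0 0 0;0 0 0 0 0 0;0 0 0 0 0 0;0 0 0 0 0 0'; python3 -m handwheel '0 0 -0.15 0 0 0;0 0 -0.15 0 0 0;0 0 -0.15 0 0 0;0 0 -0.15 0 0 0;0 0 -0.15 0 0 0;0 0 0 0 0 0;0 0 0 0 0 0;0 0 0 0 0 0'
```

```text
time: 15.05
tcp_pos: [0.5208, 0.1844, 0.1224]
eef_rot: [[0.988, -0.153, 0.0], [-0.153, -0.988, 0.0], [0.0, -0.0, -1.0]]
contact_force: [0.2, -1.4, -2.1]
grip_width: 0.0323
time: 15.72
tcp_pos: [0.5208, 0.1844, 0.1148]
eef_rot: [[0.988, -0.153, 0.0], [-0.153, -0.988, 0.0], [0.0, -0.0, -1.0]]
contact_force: [-0.5, 0.2, -1.9]
grip_width: 0.0321
```

```bash
python3 -m handwheel '0 0 -0.15 0 0 0;0 0 -0.15 0 0 0;0 0 -0.15 0 0 0;0 0 -0.15 0 0 0;0 0 0 0 0 0;0 0 0 0 0 0'; python3 -m handwheel '0 0 -0.15 0 0 0;0 0 -0.15 0 0 0;0 0 -0.15 0 0 0;0 0 -0.1 0 0 0;0 0 -0.1 0 0 0;0 0 0 0 0 0;0 0 0 0 0 0;0 0 0 0 0 0;0 0 0 0 0 0'; python3 - <<'E'
from h import *
s=observe();print(s['tcp_pos'],s['contact_force'],s['moment'])
S={n:np.mean([capture(n)[:,:,::-1].astype(float) for _ in range(8)],0).astype(np.uint8) for n in('scene','side')}
np.savez('c7.npz',p=s['tcp_pos'],R=s['eef_rot'],s=S['scene'],d=S['side'])
z=lambda a,k:cv2.resize(a,None,fx=k,fy=k,interpolation=2)
cv2.imwrite('pics/m7.png',np.hstack([z(S['scene'][182:207,353:378],16),z(S['side'][220:245,262:287],16)]))
E
```

```text
time: 16.22
tcp_pos: [0.5207, 0.1844, 0.1086]
eef_rot: [[0.988, -0.153, -0.0], [-0.153, -0.988, 0.0], [-0.0, -0.0, -1.0]]
contact_force: [-0.9, -0.2, -2.1]
grip_width: 0.0322
time: 16.97
tcp_pos: [0.5208, 0.1844, 0.1023]
eef_rot: [[0.988, -0.153, 0.0], [-0.153, -0.988, 0.0], [0.0, -0.0, -1.0]]
contact_force: [-0.0, -0.1, -2.0]
grip_width: 0.0322
[0.52078849 0.18438138 0.1023498 ] [-0.0429388  -0.06211267 -2.01554583] [ 0.03268177  0.09603033 -0.04016078]
```

View pics/m7.png

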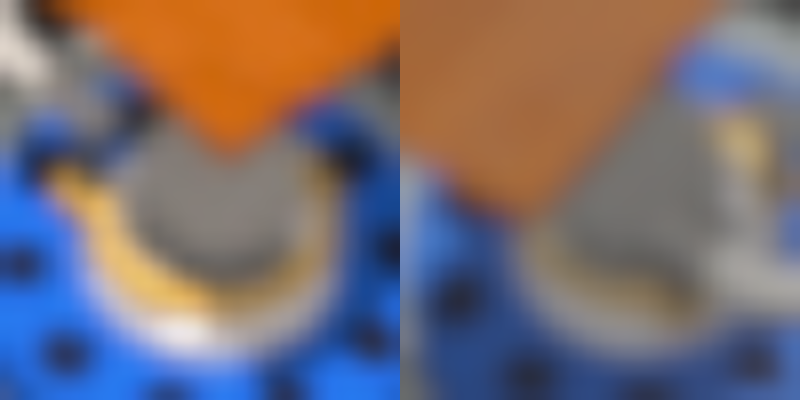

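```bash
python3 - <<'E'
from h import *
np.set_printoptions(precision=4,suppress=True)
d=np.load('c7.npz');ax={'scene':np.array([.6687,.1637]),'side':np.array([.669,.162])}
for n,k,box,amin in(('scene','s',(353,190,377,203),0),('side','d',(266,225,284,242),0)):
    x0,y0,x1,y1=box;b=big(d[k],box);hs=cv2.cvtColor(b,cv2.COLOR_BGR2HSV)
    m=((hs[...,0]>=14)&(hs[...,0]<=30)&(hs[...,1]>(75 if n=='scene' else 55))&(hs[...,2]>60))
    if n=='side':  # keep below shield edge (line (268.5,234)-(281,222)) 
        U,V=np.meshgrid(np.arange(m.shape[1])/K+x0,np.arange(m.shape[0])/K+y0);m&=(V>236)|(U>279)
    v,u=np.nonzero(m);P=plane(n,np.c_[(u+.5)/K-.5+x0,(v+.5)/K-.5+y0],.095)
    rr=np.hypot(*(P-ax[n]).T);P=P[np.abs(rr-.023)<.006]
    r=least_squares(lambda c:np.hypot(*(P-c).T)-.023,ax[n],loss='soft_l1',f_scale=.002)
    an=np.degrees(np.arctan2(*(P-r.x).T[::-1]));print(n,'clip-axle mm',(r.x-ax[n])*1000,'rms',np.sqrt(np.mean(r.fun**2))*1000,np.histogram(an,12,(-180,180))[0])
s=[observe()['tcp_pos']];print(s)
E
```

```text
scene clip-axle mm [-0.623   0.0121] rms 2.551540288124743 [ 96 482 516 633 507 400 180 164  93   0   0   0]
side clip-axle mm [-2.4445  1.0369] rms 2.0125471492445386 [  0 132 236   0   0   0   0   0 246 431 214   0]
[array([0.5207, 0.1844, 0.1023])]
```

```bash
python3 -m handwheel '0.04 -0.02 0.06 0 0 0;0 0 0 0 0 0;0 0 0 0 0 0;0 0 0 0 0 0;0 0 0 0 0 0;0 0 0 0 0 0;0 0 0 0 0 0;0 0 0 0 0 0;0 0 0 0 0 0'; python3 -c "
from cell import *
print(observe());print(job_done())"
```

```text
time: 18.52
tcp_pos: [0.5212, 0.1842, 0.1029]
eef_rot: [[0.988, -0.153, 0.0], [-0.153, -0.988, 0.0], [0.0, -0.0, -1.0]]
contact_force: [0.4, -0.0, -1.6]
grip_width: 0.0324
{'time': 18.5167, 'q': array([2.00259365e-01, 1.82085786e-01, 1.66686718e+00, 9.02300674e-05,
       1.29255383e+00, 1.92511218e+00]), 'qvel': array([ 0.00017628, -0.00083673, -0.0006178 ,  0.00065232,  0.00152494,
       -0.0018301 ]), 'joint_efforts': array([ 1.03972663e-03, -7.10437918e+01, -5.37595832e+01, -2.57288769e-02,
       -7.33876624e-02, -7.51130443e-06]), 'tcp_pos': array([0.52115888, 0.18417956, 0.10287173]), 'eef_rot': array([[ 9.88152946e-01, -1.53472316e-01,  6.68883423e-05],
       [-1.53472322e-01, -9.88152942e-01,  1.02106039e-04],
       [ 5.04254619e-05, -1.11161893e-04, -9.99999993e-01]]), 'contact_force': array([ 0.40239512, -0.02538664, -1.60428707]), 'moment': array([ 0.02780442,  0.08478409, -0.02170733]), 'grip_width': 0.03236302832668667}
the job is handed in; nothing more can be done
None
```

I picked up the pliers from the white stand with both handles squeezed and brought the clip in under the shield from the -x side. I then lowered it over the axle to about groove height and handed the job in at 18.5 s, still gripping.

**Checks that agreed**
- The wrench stayed at just the pliers' weight (about 2 N down) through the whole lowering, so there was no sign of contact.
- The handles look parallel in the wrist views.
- In the last pictures the open clip surrounds the axle.
- Before lowering, the scene, side and wrist cameras agreed on the target within about 1.5 mm.

**Checks that disagreed or stayed open**
- **Centring and height:** the final clip-to-axle fit was 0.6 mm off centre in the scene view, but 2.7 mm in the side view, which is blurred and partly hidden. Together they hinted that the clip was about 1 mm back and 1 mm low, so I nudged it +0.4 mm in x, -0.2 mm in y and +0.6 mm in z before handing in. I took no picture after that. Height and centring are certain to about 1–2 mm, and the clearance is 3 mm.
- **Grip width:** it read 32 mm, against the 36 mm given for fully squeezed handles. I never explained the difference.
- **Bystanders:** I took no final picture of the bottle, tray or tip box. My paths stayed clear of them and of the shield.

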